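Level the shogi board and keep its foot pressed

ROBOT

A 6-joint arm with a two-finger parallel gripper is mounted at the origin on the work surface. World frame = base frame: x ahead of the robot, y to its left, z up, the work surface at z = 0. Lengths are in m, angles in degrees, forces in N, time in s.
With the tool pointing down it reaches from about 0.325 to 1 m from the base axis. Payload 5.1 kg.
Tool frame: the origin (TCP) lies between the finger pads, 19 mm behind the fingertips; this is the grasp point; z points along the fingers, y is the direction in which the jaws open and shut (so a half turn about z gives the same grasp; the last joint's range is limited). The gripper opens to 85 mm and grips with 20 to 120 N. Pads are 22 mm wide; open, the fingers measure 114 mm over their backs; the gripper's body (76 mm by 85 mm) begins 54 mm behind the grasp point. The pads swing forward as they close: fully open they stand 13 mm farther back than shut.
Start: joints at [-68.675, 7.093, 94.555, -0, 78.352, -4.733], TCP at [0.286, -0.584, 0.25] pointing down, gripper open.
Joint ranges: [-149.61, 149.61], [-58.7, 133.49], [1.44, 155.28], [-77.14, 257.14], [18.33, 153.61], [-166.67, 166.67]. Speed limits (degrees/s): [147.25, 147.25, 180, 180, 180, 180].

INTERFACE

Orientations are given as [roll, pitch, yaw] about the fixed x, y, z axes, in that order (R = Rz(yaw) Ry(pitch) Rx(roll)).
In Python, from bench import sensors, optics, ticket gives the robot as it stands.
- The arm moves only by the tool play_rows, never from a script. Its argument "targets" is a list of rows, each an object of numbers: "grip": the finger opening in cm, from 0 to 8.54; "tx", "ty", "tz": the shift along the world's x, y, z in cm; "twist": the turn about the world's z in rad. A call has 1 to 12 rows; each row is the pose to reach, as a shift and turn from the pose commanded when the call began; what a row does not reach only later rows make up. A row lasts 1/12 s, in which the tool goes at most 41.7 mm and 7.16 degrees, less where a joint would pass 70% of its speed; a pose out of reach is approached as far as the arm can. A call with a gripper value outside its range is refused whole. The fingers move at their own pace and stop on an object; "force" is the grip in N (left out, the last holds). Time passes only in rows, so rows that repeat a pose let the fingers close. It gives the time, the measured TCP pose, the force and the opening at its end, in the units of the state.
- sensors.state(): the state, without advancing time (a new reading comes with each control period).
- optics.get_image(name): name is "scene" or "side" or "wrist"; returns a dict with "frame" (384x512x3 uint8, red, green, blue), "mtx" (3x3 intrinsics, pixels), "position" and "attitude" of the camera in the world; the wrist camera has in their place "hand_eye" (4x4, takes a point from camera to tool coordinates, whose origin is the TCP and whose axes are the flange's). Camera axes: x right, y down, z forward; pixel columns grow to the right and rows downward; lengths in m; the calibration is good to about 2 mm. The wrist camera is an equidistant fisheye: a pixel r from the principal point sees the ray r / f radians off the axis. A picture is of the moment at which its call begins: read the wrist's pose just before it. There is no depth.
- ticket.job_done(): hands the job in, once; it reports no verdict.
The state is a dict: "t": time; "q": joint angles; "joint_velocities": joint speeds; "joint_torque": joint torques, N m; "tool_pos": TCP position; "tcp_rot": TCP orientation; "ft_force": force on the tool from outside, world axes, zero at the start; "ft_torque": the same for the moment, N m; "finger_gap": opening from 0.0 (shut) to 1.0 (fully open).
Only numpy, scipy, OpenCV 4.12 (cv2) and the standard library are available. Lean on these libraries where they do the work, as an engineer would, in place of code of your own. Each camera call takes 0.05 s, during which the arm holds its last target.

TASK

Level the shogi board. First turn the bar of the dial level until its red end points at the red mark on the dial; then, with the board pushed fully down at the brass knob of the levelling foot, turn that knob until the bubble sits between the two black lines of the vial, with the level still on its mark. Finish while still holding the knob and pressing the board down (the fresh pad under the foot is setting), and leave the clock, piece box, teacup and king piece where they are.

Things in the scene. Friction and masses are not known exactly. Their poses are not given: they have to be found in the camera images.
- stand: the two squat legs under the kaya board (333 mm along x, 365 mm along y, 60 mm thick, top 90 mm above the tatami). Origin on the tatami under the board's centre; z up, y points from the levelling foot to the fixed legs. The board rocks by under 2 degrees about the line of the fixed legs (y = +145 mm). The foot's knob stands on a brass lug at y = -215 mm
- press (a joint): how far the board is pressed down (rad) about the fixed legs: 0 = sprung up, as it starts; 0.012 = fully down on a hard stop (4.3 mm lower at the knob). A springy pad under the foot resists with 2.5 N at first and 6.5 N fully down, and lifts the board again when let go. Pushing the knob with 8 to 15 N keeps the board on the stop. The reading is noisy: go by the push
- level_dial: black dial disc of the level, fixed on the board at the stand's y = +20 mm, 116 mm across and 12 mm thick, origin at the centre of its underside on the board, which is also the bar's turning axis; -y points to the red mark on its rim (the foot's side). White ticks 15 degrees apart
- vial_bar (a joint): angle of the level's bar on its dial (rad): 0 = red end at the red mark, positive = anticlockwise from above; starts 0.5 to 1.3. Friction 0.06 N m: it stays where it is left
- vial_mid (a point): middle between the two black lines of the vial, on the top face of the level's aluminium bar; the bar's vertical turning axis is 5 mm farther along +x. x points along the bar to its red end, y across, z up. The bar is 80 mm long, 22 mm wide, 36 mm high and stands on the dial; the green vial rises 8 mm (the bubble 9 mm) above it. Grip across its width, TCP about 12 mm below this point
- bubble: the pale bubble in the green vial, 16 mm long, origin at its centre. Slides up to 24 mm either way along the bar, always to the high end; the black lines are 21 mm apart. With the bar on its mark, a foot set too low sends it away from the red end. Settles in half a second. While the board is not pressed fully down it stands up to 24 mm too far towards the red end
- knob_grip (a point): on the turning axis of the foot's knob, at TCP height. Its grip is a brass bar 52 mm long (x), 16 mm wide (y), 36 mm high, top 14 mm above this point, on a black disc 68 mm across, disc top 22 mm below. z up. Turning anticlockwise from above lengthens the foot: 1 rad raises the knob 2.5 mm and moves the bubble 14 mm towards the red end. Starts 0.6 to 1.35 rad too low
- foot_knob: the same knob as a body, turning with its grip; origin at the underside of its black disc (8 mm thick), 30 mm below knob_grip. Friction 0.15 N m: it stays where it is left. Each extra 5 N of push moves the bubble about 1 mm from the red end
- clock: black lacquer game clock 60 x 160 x 85 mm with a brass rocker on top (94 mm high in all), origin at the centre of its underside; a bystander
- piece_box: mulberry piece box 134 x 99 x 65 mm with brass catch, origin at the centre of its underside; a bystander
- teacup: celadon cup 68 mm across, 58 mm high, origin at the centre of its underside; a bystander
- king: pentagonal boxwood king piece about 35 x 27 x 9 mm, origin at its underside; a bystander

How it is judged (in metres and radians):
On the way, in this order (a step that is already met when the one before it is completed fails the run):
1. the level's red end is turned to the red mark (value of joint vial_bar between -0.12 and 0.12 rad), for 0.3 s.
2. with the board held fully down at the knob, the bubble is between the lines (value of joint press above 0.0105 rad and contact force between the fingers and foot_knob above 2 N and x of bubble in the frame of vial_mid between -0.003 and 0.003 m), for 0.5 s.
At the end, for the whole second after the job is handed in: The level's bar is within 0.12 rad of its red mark, the fingers hold the foot's knob with over 2 N, the board is pressed down (joint above 0.0105 of 0.012 rad), and the bubble's centre is within 3 mm of the middle of the vial, all kept through the last second (all of step 1 and all of step 2); the arm keeps its last pose, push and grip.
It fails at once if the game clock is moved by more than 20 mm (distance of clock from where it was at the start of the episode above 0.02 m).
It fails at once if the piece box is moved by more than 20 mm (distance of piece_box from where it was at the start of the episode above 0.02 m).
It fails at once if the teacup is moved by more than 20 mm or tipped (distance of teacup from where it was at the start of the episode above 0.02 m or angle between teacup's own z axis and vertical above 0.4 rad).
It fails at once if the king piece is moved by more than 20 mm (distance of king from where it was at the start of the episode above 0.02 m).
It also fails if it takes over 51 s, if anything falls off the work surface, if the arm or the gripper's body presses on something with over 40 N, if the wrist force passes 120 N, or if a joint passes its speed limit or range.

## Working session

There is one attempt and no reset: what is moved stays moved. The work goes in short steps, Python scripts to look and compute and a tool call to move; the robot and the scene stay as the last step left them, time stands still between calls to the robot, and variables do not carry over. Pictures are saved under pics/ and viewed, and the job is handed in when it is done.

Besides the shell and the picture viewer there is one more tool, called after "Call:" by a JSON object that holds its "name" and its "arguments", one argument or row to a line. play_rows: Moves the arm, as the interface text tells. Its arguments: {"type":"object","properties":{"targets":{"type":"array","items":{"type":"object","properties":{"grip":{"type":"number"},"tx":{"type":"number"},"ty":{"type":"number"},"tz":{"type":"number"},"twist":{"type":"number"}}}},"force":{"type":"number"}},"required":["targets"]}

```bash
ls; mkdir -p pics; cat > h.py <<'E'
import numpy as np,cv2
from bench import sensors,optics,ticket
def grab(n,f):
    d=optics.get_image(n); cv2.imwrite('pics/'+f,cv2.cvtColor(d['frame'],cv2.COLOR_RGB2BGR)); return d
E
python3 - <<'E'
from h import *
print(sensors.state())
for n in ['scene','side','wrist']:
    d=grab(n,n+'0.png'); print(n,{k:np.array(v).round(4).tolist() for k,v in d.items() if k!='frame'})
E
```

```text
pics
{'t': 0.0, 'q': array([-6.86738796e+01,  7.13179548e+00,  9.46347095e+01, -2.23021339e-03,
        7.83509227e+01, -4.73214605e+00]), 'joint_velocities': array([ 0.17187102, -0.08701828, -0.01637369,  0.14058349,  0.01919553,
        0.03927692]), 'joint_torque': array([ 1.92206404e-03, -4.23612249e+01, -3.65452087e+01,  2.10345661e-05,
        6.75979973e-03, -2.06598344e-05]), 'tool_pos': array([ 0.28529555, -0.58340367,  0.2487657 ]), 'tcp_rot': array([-1.79882792e+02, -7.51159747e-03,  2.60587113e+01]), 'ft_force': array([-0.12198358, -1.01002574,  0.11203845]), 'ft_torque': array([-0.00351125, -0.06695487, -0.00070061]), 'finger_gap': 1.0011319678800117}
scene {'mtx': [[403.64, 0.0, 254.8401], [0.0, 403.64, 195.8136], [0.0, 0.0, 1.0]], 'position': [1.1538, 0.2702, 0.7856], 'attitude': [-139.4136, -0.0567, 104.95]}
side {'mtx': [[443.5589, 0.0, 249.5547], [0.0, 443.5589, 195.6694], [0.0, 0.0, 1.0]], 'position': [0.4815, -0.612, 0.7653], 'attitude': [-130.2828, 0.0876, -8.264]}
wrist {'mtx': [[297.3186, 0.0, 258.1064], [0.0, 297.3186, 193.0076], [0.0, 0.0, 1.0]], 'hand_eye': [[0.0007, -0.9452, -0.3266, 0.0838], [1.0, 0.0007, 0.0001, -0.0004], [0.0002, -0.3266, 0.9452, -0.1235], [0.0, 0.0, 0.0, 1.0]]}
```

View pics/scene0.png

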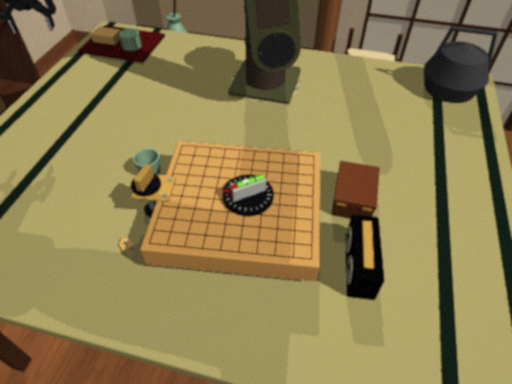

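View pics/side0.png

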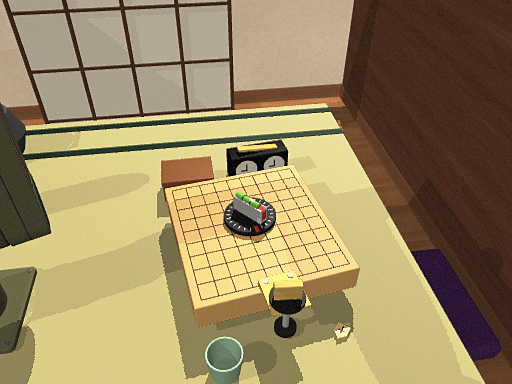

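View pics/wrist0.png

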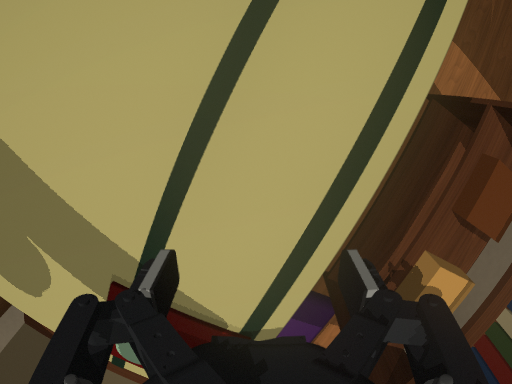

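The scene view has the dial at about (248,195) and the knob at about (146,180). In the side view the dial is at (250,216), the knob at (287,290), the cup at (224,358) and the king at (343,330). I'll zoom in on these.

```bash
python3 - <<'E'
import cv2,numpy as np
a=cv2.imread('pics/scene0.png')[140:280,115:335];b=cv2.imread('pics/side0.png')[160:340,155:365]
cv2.imwrite('pics/sz.png',cv2.resize(a,None,fx=3.6,fy=3.6,interpolation=cv2.INTER_CUBIC))
cv2.imwrite('pics/dz.png',cv2.resize(b,None,fx=3.3,fy=3.3,interpolation=cv2.INTER_CUBIC))
E
```

```text
(no output)
```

View pics/sz.png

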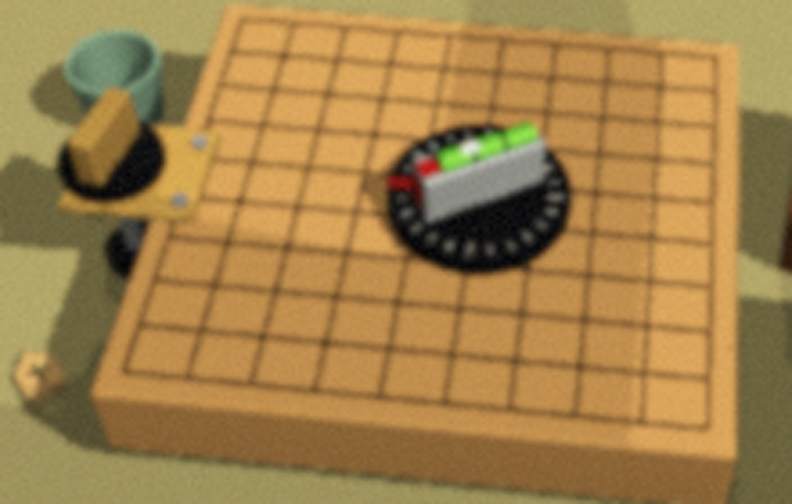

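View pics/dz.png

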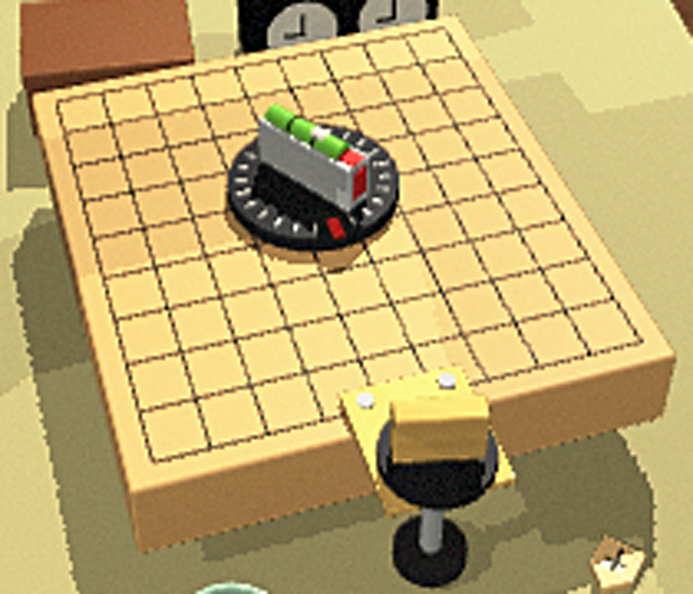

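```bash
cat >> h.py <<'E'
from scipy.spatial.transform import Rotation as Ro
CAL={'scene':(np.array([[403.64,0,254.8401],[0,403.64,195.8136],[0,0,1]]),np.array([1.1538,.2702,.7856]),Ro.from_euler('xyz',[-139.4136,-.0567,104.95],degrees=True).as_matrix()),
'side':(np.array([[443.5589,0,249.5547],[0,443.5589,195.6694],[0,0,1]]),np.array([.4815,-.612,.7653]),Ro.from_euler('xyz',[-130.2828,.0876,-8.264],degrees=True).as_matrix())}
def cast(c,u,v,z):
    K,p,R=CAL[c]; d=R@np.linalg.solve(K,[u,v,1]); return p+d*(z-p[2])/d[2]
def tri(o):
    A=0;b=0
    for c,u,v in o:
        K,p,R=CAL[c]; d=R@np.linalg.solve(K,[u,v,1]);d/=np.linalg.norm(d);P=np.eye(3)-np.outer(d,d);A=A+P;b=b+P@p
    return np.linalg.solve(A,b)
E
python3 - <<'E'
from h import *
m=np.array([[-.1665,-.1825],[-.1665,.1825],[.1665,.1825],[.1665,-.1825]])
# stand -y = foot. x = right when y fwd
S=np.array([(230,8),(738,47),(735,455),(95,395)])/3.6+[115,140]
D=np.array([(132,490),(33,92),(455,15),(675,355)])/3.3+[155,160]
zs=[.094,.09,.09,.094]
def fit(P):
    c=P.mean(0);q=P-c; th=np.arctan2((m[:,0]*q[:,1]-m[:,1]*q[:,0]).sum(),(m*q).sum());
    R=np.array([[np.cos(th),-np.sin(th)],[np.sin(th),np.cos(th)]])
    return c,th,R
for n,L in (('scene',S),('side',D)):
    P=np.array([cast(n,u,v,z)[:2] for (u,v),z in zip(L,zs)])
    c,th,R=fit(P); print(n,c.round(4),np.degrees(th).round(2),(P-c-m@R.T).round(3).tolist())
    for k in ([0,-.215],[0,.02]): print(c+R@k)
z=lambda x,y:(x/3.3+155,y/3.3+160)
w=lambda x,y:(x/3.6+115,y/3.6+140)
def T(a,b):return tri([('scene',*w(*a)),('side',*z(*b))])
print('red top',T((430,165),(354,157)))
print('bar far green end',T((525,131),(278,114)))
print('bubble',T((470,150),(318,133)))
print('cup',tri([('side',224,345)]*1+[('scene',147,155)]))
E
```

```text
scene [0.5898 0.0858] 8.95 [[0.004, 0.005], [0.003, -0.002], [-0.004, -0.005], [-0.003, 0.002]]
[ 0.62327266 -0.12654546]
[0.58672852 0.10559572]
side [0.5873 0.0793] 8.52 [[0.002, 0.001], [0.002, -0.0], [-0.002, -0.002], [-0.002, 0.001]]
[ 0.61917832 -0.13328597]
[0.58436613 0.09912124]
red top [0.60611921 0.07767357 0.14042016]
bar far green end [0.56387527 0.12597047 0.14074903]
bubble [0.58781206 0.09903265 0.1428588 ]
cup [ 0.49750442 -0.18969398  0.06821137]
```

Call:
{"name": "play_rows", "arguments": {
  "targets": [
    {"tx":15,"ty":34,"tz":0,"twist":0.92,"grip":8.5},
    {"tx":15,"ty":34,"tz":0,"twist":0.92,"grip":8.5},
    {"tx":15,"ty":34,"tz":0,"twist":0.92,"grip":8.5},
    {"tx":15,"ty":34,"tz":0,"twist":0.92,"grip":8.5},
    {"tx":15,"ty":34,"tz":0,"twist":0.92,"grip":8.5},
    {"tx":15,"ty":34,"tz":0,"twist":0.92,"grip":8.5},
    {"tx":15,"ty":34,"tz":0,"twist":0.92,"grip":8.5},
    {"tx":15,"ty":34,"tz":0,"twist":0.92,"grip":8.5},
    {"tx":15,"ty":34,"tz":0,"twist":0.92,"grip":8.5},
    {"tx":15,"ty":34,"tz":0,"twist":0.92,"grip":8.5},
    {"tx":15,"ty":34,"tz":0,"twist":0.92,"grip":8.5},
    {"tx":15,"ty":34,"tz":0,"twist":0.92,"grip":8.5}
  ]
}}

```text
t: 1.15
tool_pos: [0.4354, -0.244, 0.2499]
tcp_rot: [-180.0, 0.0, 78.8]
ft_force: [0.2, -0.6, 0.4]
finger_gap: 0.996
```

Call:
{"name": "play_rows", "arguments": {
  "targets": [
    {"tx":15,"ty":34.5,"twist":0.912},
    {"tx":15,"ty":34.5,"twist":0.912},
    {"tx":15,"ty":34.5,"twist":0.912},
    {"tx":15,"ty":34.5,"twist":0.912},
    {"tx":15,"ty":34.5,"twist":0.912},
    {"tx":15,"ty":34.5,"twist":0.912},
    {"tx":15,"ty":34.5,"twist":0.912},
    {"tx":15,"ty":34.5,"twist":0.912},
    {"tx":15,"ty":34.5,"twist":0.912},
    {"tx":15,"ty":34.5,"twist":0.912},
    {"tx":15,"ty":34.5,"twist":0.912},
    {"tx":15,"ty":34.5,"twist":0.912}
  ]
}}

```text
validation failed for argument at $.ta...
```

```bash
python3 - <<'E'
from h import *
s=sensors.state();print(s['tool_pos'],s['tcp_rot']);grab('wrist','w1.png')
E
```

```text
[ 0.43538589 -0.24398521  0.24987555] [-1.79980477e+02  2.50093599e-02  7.88013195e+01]
```

View pics/w1.png

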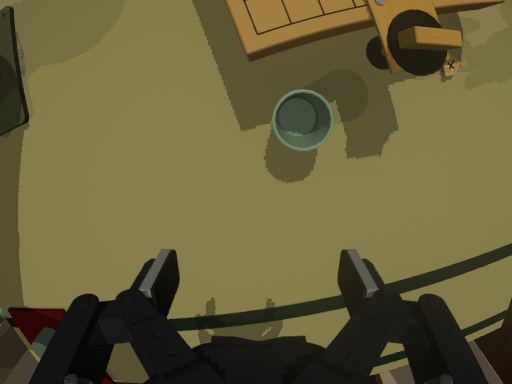

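All five keys are required in each row. This wrist view shows the knob at (432,38) and the teacup at (302,120).

Call:
{"name": "play_rows", "arguments": {
  "targets": [
    {"tx":15,"ty":34.5,"tz":0,"twist":0.912,"grip":8.5},
    {"tx":15,"ty":34.5,"tz":0,"twist":0.912,"grip":8.5},
    {"tx":15,"ty":34.5,"tz":0,"twist":0.912,"grip":8.5},
    {"tx":15,"ty":34.5,"tz":0,"twist":0.912,"grip":8.5},
    {"tx":15,"ty":34.5,"tz":0,"twist":0.912,"grip":8.5},
    {"tx":15,"ty":34.5,"tz":0,"twist":0.912,"grip":8.5},
    {"tx":15,"ty":34.5,"tz":0,"twist":0.912,"grip":8.5},
    {"tx":15,"ty":34.5,"tz":0,"twist":0.912,"grip":8.5},
    {"tx":15,"ty":34.5,"tz":0,"twist":0.912,"grip":8.5},
    {"tx":15,"ty":34.5,"tz":0,"twist":0.912,"grip":8.5},
    {"tx":15,"ty":34.5,"tz":0,"twist":0.912,"grip":8.5}
  ]
}}

```text
t: 2.12
tool_pos: [0.5863, 0.1013, 0.2493]
tcp_rot: [-179.9, -0.0, 131.1]
ft_force: [-0.9, -0.4, 0.4]
finger_gap: 0.991
```

```bash
python3 - <<'E'
from h import *
s=sensors.state();print(s['tool_pos'],s['tcp_rot']);grab('wrist','w2.png')
a=cv2.imread('pics/w2.png');cv2.imwrite('pics/w2z.png',cv2.resize(a[130:330,140:380],None,fx=3,fy=3,interpolation=cv2.INTER_CUBIC))
E
```

```text
[0.58630364 0.1012586  0.24929333] [-1.79927538e+02 -2.56087534e-02  1.31071893e+02]
```

View pics/w2.png

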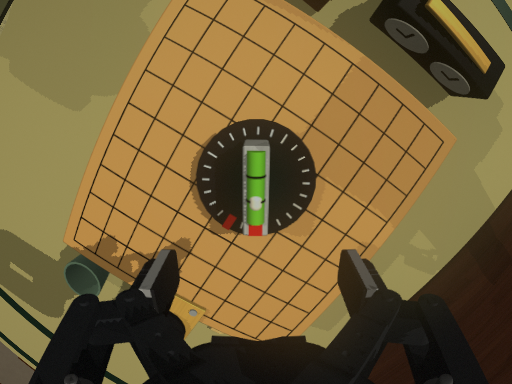

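View pics/w2z.png

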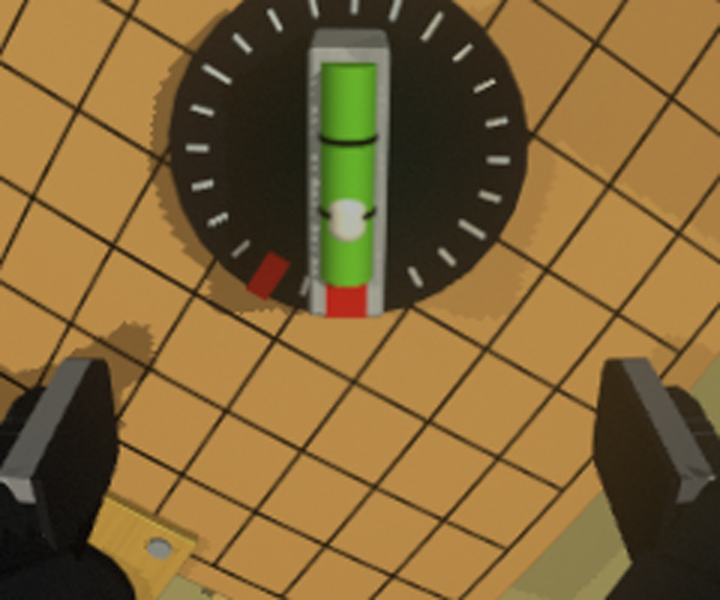

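The bar stands upright in the wrist view, from (256.7,145.7) to its red end at (255.7,235.7). The red mark is at (229,222).

```bash
cat >> h.py <<'E'
HE=np.array([[.0007,-.9452,-.3266,.0838],[1,.0007,.0001,-.0004],[.0002,-.3266,.9452,-.1235],[0,0,0,1]])
def wcast(s,u,v,z):
    x,y=u-258.1064,v-193.0076;r=np.hypot(x,y);t=r/297.3186
    d=np.array([np.sin(t)*x/max(r,1e-9),np.sin(t)*y/max(r,1e-9),np.cos(t)])
    R=Ro.from_euler('xyz',s['tcp_rot'],degrees=True).as_matrix()
    p=np.array(s['tool_pos'])+R@HE[:3,3]; d=R@HE[:3,:3]@d
    return p+d*(z-p[2])/d[2]
E
python3 - <<'E'
from h import *
s=dict(tool_pos=[.5863,.1013,.2493],tcp_rot=[-180,0,131.07])
W=lambda x,y,z:wcast(s,x/3+140,y/3+130,z)
a=W(350,47,.1395);b=W(347,317,.1395);m=W(268,276,.103)
print(a,b,np.linalg.norm(a-b),(a+b)/2,np.degrees(np.arctan2(*(b-a)[1::-1])))
im=cv2.imread('pics/w2.png');h=cv2.cvtColor(im,cv2.COLOR_BGR2HSV)
k=(h[...,2]<75).astype(np.uint8);k[240:]=0;k[:110]=0;k[:,:180]=0;k[:,330:]=0
c=max(cv2.findContours(k,0,2)[0],key=cv2.contourArea)
P=np.array([wcast(s,*q[0],.103)[:2] for q in cv2.convexHull(c)]);(cx,cy),r=cv2.minEnclosingCircle(P.astype(np.float32))
print('dial',cx,cy,r,np.degrees(np.arctan2(m[1]-cy,m[0]-cx)))
# knob from w1
s1=dict(tool_pos=[.4354,-.244,.2499],tcp_rot=[-180,0,78.8])
print(wcast(s1,432,38,.14),cast('side',287,290,.14))
# bar lines on the board: lug screws here
E
```

```text
[0.55693823 0.132642   0.1395    ] [0.6084177  0.07212246 0.1395    ] 0.07945281158317562 [0.58267797 0.10238223 0.1395    ] -49.614657602300014
dial 0.5807051658630371 0.1000034511089325 0.06339099258184433 -78.25451383690329
[ 0.6094842  -0.13150633  0.14      ] [ 0.61461502 -0.14285782  0.14      ]
```

```bash
python3 - <<'E'
from h import *
from scipy.optimize import least_squares
s=dict(tool_pos=[.5863,.1013,.2493],tcp_rot=[-180,0,131.07])
im=cv2.imread('pics/w2.png');h=cv2.cvtColor(im,cv2.COLOR_BGR2HSV)
k=((h[...,2]>95)&(h[...,1]<90)).astype(np.uint8);k[245:]=0;k[:115]=0;k[:,:190]=0;k[:,322:]=0
n,l,st,ce=cv2.connectedComponentsWithStats(k)
P=[wcast(s,*ce[i],.1035)[:2] for i in range(1,n) if 8<=st[i,4]<60]
P=np.array(P)
f=least_squares(lambda p:np.hypot(*(P-p[:2]).T)-p[2],[.584,.101,.05],loss='soft_l1',f_scale=.001);print(len(P),f.x,f.fun.round(4))
r=(((h[...,0]<8)|(h[...,0]>172))&(h[...,1]>150)).astype(np.uint8)
n,l,st,ce=cv2.connectedComponentsWithStats(r)
for i in range(1,n):
    if st[i,4]>20 and 180<ce[i][0]<330 and 120<ce[i][1]<250: 
        q=wcast(s,*ce[i],.1035);print(st[i],ce[i],q,np.degrees(np.arctan2(q[1]-f.x[1],q[0]-f.x[0])))
a=np.degrees(np.arctan2(*(P-f.x[:2]).T[::-1]));print(np.sort(a).round(1), np.sort((a%15)).round(1))
E
```

```text
20 [0.58218479 0.10182364 0.04794804] [ 0.0001  0.0001  0.0001  0.0002 -0.0002  0.0001 -0.0001  0.0003 -0.0002
 -0.0003 -0.0001 -0.0002  0.0001  0.      0.0002  0.     -0.0002 -0.0002
  0.0002  0.0003]
[222 214  15  16 125] [228.96 221.28] [0.58981438 0.05249001 0.1035    ] -81.20868530987221
[249 225  13  11 132] [255.         230.41666667] [0.61595897 0.06197853 0.1035    ] -49.71416046354488
[-171.3 -156.2 -141.2 -126.2 -111.2  -96.1  -21.5   -6.4    8.5   23.5
   38.6   53.8   68.7   83.7   98.7  113.6  128.6  143.6  158.8  173.7] [8.5 8.5 8.5 8.6 8.6 8.6 8.6 8.6 8.7 8.7 8.7 8.7 8.7 8.8 8.8 8.8 8.8 8.8
 8.8 8.9]
```

Call:
{"name": "play_rows", "arguments": {
  "force": 40,
  "targets": [
    {"tx":-0.4,"ty":0.05,"tz":-4,"twist":-0.012,"grip":6},
    {"tx":-0.4,"ty":0.05,"tz":-8,"twist":-0.012,"grip":6},
    {"tx":-0.4,"ty":0.05,"tz":-10.5,"twist":-0.012,"grip":6},
    {"tx":-0.4,"ty":0.05,"tz":-12,"twist":-0.012,"grip":6},
    {"tx":-0.4,"ty":0.05,"tz":-12,"twist":-0.012,"grip":6},
    {"tx":-0.4,"ty":0.05,"tz":-12,"twist":-0.012,"grip":1.5},
    {"tx":-0.4,"ty":0.05,"tz":-12,"twist":-0.012,"grip":1.5},
    {"tx":-0.4,"ty":0.05,"tz":-12,"twist":-0.012,"grip":1.5},
    {"tx":-0.4,"ty":0.05,"tz":-12,"twist":-0.012,"grip":1.5},
    {"tx":-0.4,"ty":0.05,"tz":-12,"twist":-0.012,"grip":1.5}
  ]
}}

```text
t: 3.0
tool_pos: [0.5833, 0.1012, 0.1326]
tcp_rot: [179.8, 0.2, 130.3]
ft_force: [2.1, -2.4, 4.7]
finger_gap: 0.249
```

Call:
{"name": "play_rows", "arguments": {
  "targets": [
    {"tx":0,"ty":0,"tz":0,"twist":0,"grip":1.5},
    {"tx":0,"ty":0,"tz":0,"twist":-0.1,"grip":1.5},
    {"tx":0,"ty":0,"tz":0,"twist":-0.2,"grip":1.5},
    {"tx":0,"ty":0,"tz":0,"twist":-0.3,"grip":1.5},
    {"tx":0,"ty":0,"tz":0,"twist":-0.4,"grip":1.5},
    {"tx":0,"ty":0,"tz":0,"twist":-0.5,"grip":1.5},
    {"tx":0,"ty":0,"tz":0,"twist":-0.555,"grip":1.5},
    {"tx":0,"ty":0,"tz":0,"twist":-0.555,"grip":1.5},
    {"tx":0,"ty":0,"tz":0,"twist":-0.555,"grip":1.5},
    {"tx":0,"ty":0,"tz":0,"twist":-0.555,"grip":1.5},
    {"tx":0,"ty":0,"tz":0,"twist":-0.555,"grip":1.5}
  ]
}}

```text
t: 3.92
tool_pos: [0.5825, 0.1008, 0.1326]
tcp_rot: [179.9, 0.1, 98.6]
ft_force: [-3.0, -3.8, 8.0]
finger_gap: 0.251
```

Next I release, rise and check.

Call:
{"name": "play_rows", "arguments": {
  "targets": [
    {"tx":0,"ty":0,"tz":0,"twist":0,"grip":6},
    {"tx":0,"ty":0,"tz":0,"twist":0,"grip":6},
    {"tx":0,"ty":0,"tz":0,"twist":0,"grip":6},
    {"tx":0,"ty":0,"tz":4,"twist":0,"grip":8.5},
    {"tx":0,"ty":0,"tz":8,"twist":0,"grip":8.5},
    {"tx":0,"ty":0,"tz":12,"twist":0,"grip":8.5},
    {"tx":0,"ty":0,"tz":12,"twist":0,"grip":8.5},
    {"tx":0,"ty":0,"tz":12,"twist":0,"grip":8.5}
  ]
}}

```text
t: 4.58
tool_pos: [0.583, 0.102, 0.2537]
tcp_rot: [179.6, 0.0, 98.6]
ft_force: [-1.0, 0.5, -0.8]
finger_gap: 0.993
```

```bash
python3 - <<'E'
from h import *
s=sensors.state();print(s['t'],s['tool_pos'],s['tcp_rot']);grab('wrist','w3.png')
im=cv2.imread('pics/w3.png');h=cv2.cvtColor(im,cv2.COLOR_BGR2HSV)
r=(((h[...,0]<8)|(h[...,0]>172))&(h[...,1]>150)).astype(np.uint8)
n,l,st,ce=cv2.connectedComponentsWithStats(r)
for i in range(1,n):
    if st[i,4]>20 and 180<ce[i][0]<330 and 120<ce[i][1]<250: 
        for z in (.1035,.1395):
            q=wcast(s,*ce[i],z);print(st[i],ce[i],q,np.degrees(np.arctan2(q[1]-.1018,q[0]-.5822)))
E
```

```text
4.5833 [0.58304775 0.10200553 0.25373716] [1.79623279e+02 8.59948199e-03 9.85570461e+01]
[250 226  13  11 129] [256.03100775 231.15503876] [0.58934702 0.05018079 0.1035    ] -82.11713801685728
[250 226  13  11 129] [256.03100775 231.15503876] [0.5867206  0.06787437 0.1395    ] -82.41002459242854
```

View pics/w3.png

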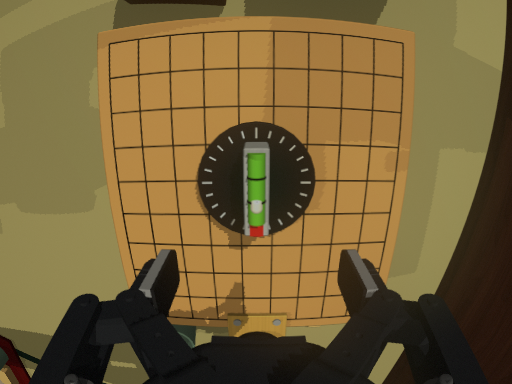

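Call:
{"name": "play_rows", "arguments": {
  "targets": [
    {"tx":3.5,"ty":-23.2,"tz":0,"twist":-1.4,"grip":8.5},
    {"tx":3.5,"ty":-23.2,"tz":0,"twist":-1.4,"grip":8.5},
    {"tx":3.5,"ty":-23.2,"tz":0,"twist":-1.4,"grip":8.5},
    {"tx":3.5,"ty":-23.2,"tz":0,"twist":-1.4,"grip":8.5},
    {"tx":3.5,"ty":-23.2,"tz":0,"twist":-1.4,"grip":8.5},
    {"tx":3.5,"ty":-23.2,"tz":0,"twist":-1.4,"grip":8.5},
    {"tx":3.5,"ty":-23.2,"tz":0,"twist":-1.4,"grip":8.5},
    {"tx":3.5,"ty":-23.2,"tz":0,"twist":-1.4,"grip":8.5},
    {"tx":3.5,"ty":-23.2,"tz":0,"twist":-1.4,"grip":8.5},
    {"tx":3.5,"ty":-23.2,"tz":0,"twist":-1.4,"grip":8.5},
    {"tx":3.5,"ty":-23.2,"tz":0,"twist":-1.4,"grip":8.5},
    {"tx":3.5,"ty":-23.2,"tz":0,"twist":-1.4,"grip":8.5}
  ]
}}

```text
t: 5.63
tool_pos: [0.6153, -0.13, 0.2467]
tcp_rot: [-179.8, 0.2, 18.1]
ft_force: [0.4, -0.1, -0.2]
finger_gap: 0.995
```

```bash
python3 - <<'E'
from h import *
s=sensors.state();print(s['t'],s['tool_pos'],s['tcp_rot'],s['ft_force']);grab('wrist','w4.png')
a=cv2.imread('pics/w4.png');cv2.imwrite('pics/w4z.png',cv2.resize(a[130:330,140:380],None,fx=3,fy=3,interpolation=cv2.INTER_CUBIC))
E
```

```text
5.6333 [ 0.61525558 -0.13004015  0.24665058] [-179.81912898    0.24552754   18.14873115] [ 0.44068704 -0.13671574 -0.24114636]
```

View pics/w4z.png

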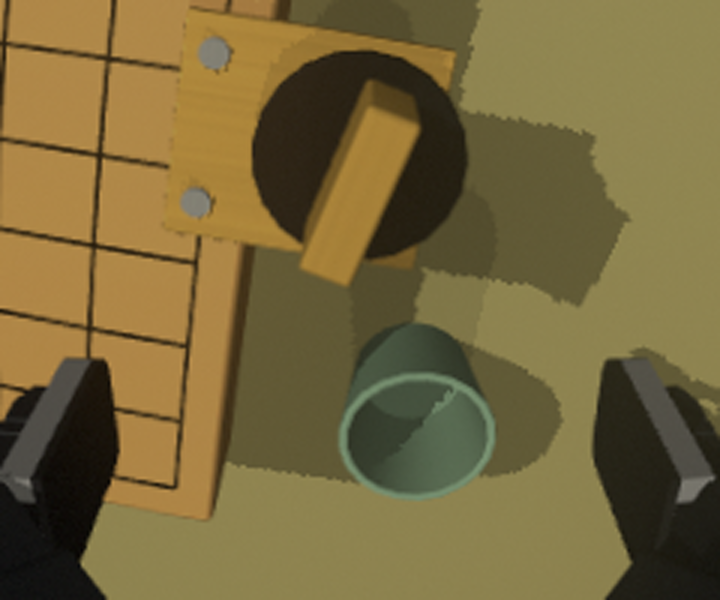

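The knob's bar slants, with its top-face corners in the zoom at (370,100), (420,122), (349,286) and (301,268). The cup is at the zoom's (418,436).

```bash
python3 - <<'E'
from h import *
s=dict(tool_pos=[.6153,-.1300,.2467],tcp_rot=[-179.82,.25,18.15])
W=lambda x,y,z:wcast(s,x/3+140,y/3+130,z)
for z in (.135,.14,.145,.15,.155):
    c=[W(x,y,z) for x,y in ((370,100),(420,122),(349,286),(301,268))]
    L=((c[0]+c[1])-(c[2]+c[3]))/2
    e=W(360,155,z-.036); w=np.linalg.norm(c[0]-c[1]),np.linalg.norm(c[2]-c[3])
    dl=np.linalg.norm(W(252,150,z-.036)-W(468,158,z-.036))
    print(z,np.linalg.norm(L).round(4),np.round(w,4),dl.round(4),np.mean(c,0).round(4),e.round(4),np.degrees(np.arctan2(-L[1],-L[0])).round(1))
c=wcast(s,418/3+140,436/3+130,.058);print('cup',c)
# side/scene check of bar top
print(cast('side',155+440/3.3,160+408/3.3,.148))
E
```

```text
0.135 0.0532 [0.015 0.015] 0.069 [ 0.6152 -0.1306  0.135 ] [ 0.6164 -0.1306  0.099 ] 176.6
0.14 0.0521 [0.0147 0.0147] 0.0677 [ 0.6169 -0.1301  0.14  ] [ 0.6179 -0.1301  0.104 ] 176.6
0.145 0.051 [0.0143 0.0144] 0.0664 [ 0.6186 -0.1295  0.145 ] [ 0.6194 -0.1296  0.109 ] 176.6
0.15 0.0498 [0.014 0.014] 0.0652 [ 0.6204 -0.1289  0.15  ] [ 0.6208 -0.1291  0.114 ] 176.6
0.155 0.0487 [0.0137 0.0137] 0.0639 [ 0.6221 -0.1283  0.155 ] [ 0.6223 -0.1286  0.119 ] 176.6
cup [ 0.49457855 -0.1969885   0.058     ]
[ 0.61805897 -0.13574542  0.148     ]
```

Call:
{"name": "play_rows", "arguments": {
  "targets": [
    {"tx":0,"ty":0,"tz":0,"twist":-0.376,"grip":8.5},
    {"tx":0,"ty":0,"tz":0,"twist":-0.376,"grip":8.5},
    {"tx":0,"ty":0,"tz":-3,"twist":-0.376,"grip":8.5},
    {"tx":0,"ty":0,"tz":-7,"twist":-0.376,"grip":8.5},
    {"tx":0,"ty":0,"tz":-7,"twist":-0.376,"grip":8.5},
    {"tx":0,"ty":0,"tz":-7,"twist":-0.376,"grip":8.5},
    {"tx":0,"ty":0,"tz":-7,"twist":-0.376,"grip":8.5}
  ]
}}

```text
t: 6.27
tool_pos: [0.6167, -0.1304, 0.1807]
tcp_rot: [-180.0, 0.0, -3.1]
ft_force: [0.0, 0.4, 0.4]
finger_gap: 1.0
```

```bash
python3 - <<'E'
from h import *
s=sensors.state();print(s['t'],s['tool_pos'],s['tcp_rot'],s['ft_force']);grab('wrist','w5.png')
E
```

```text
6.2667 [ 0.61671873 -0.13044272  0.18065437] [-1.79998523e+02  1.29570024e-03 -3.13413332e+00] [0.04037065 0.35926482 0.41181535]
```

View pics/w5.png

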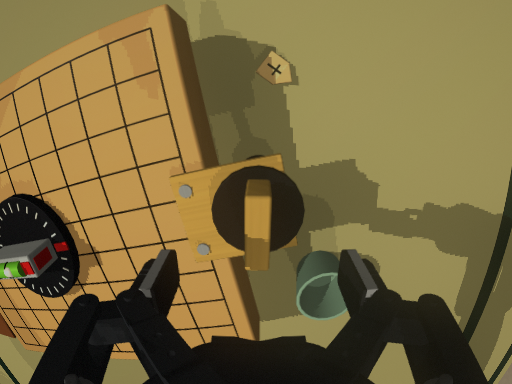

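The bar lines up with the jaws at about (258,225), so I descend and grip.

Call:
{"name": "play_rows", "arguments": {
  "force": 80,
  "targets": [
    {"tx":0,"ty":0,"tz":-2,"twist":0,"grip":5},
    {"tx":0,"ty":0,"tz":-4,"twist":0,"grip":5},
    {"tx":0,"ty":0,"tz":-5.3,"twist":0,"grip":5},
    {"tx":0,"ty":0,"tz":-5.3,"twist":0,"grip":4},
    {"tx":0,"ty":0,"tz":-5.3,"twist":0,"grip":1},
    {"tx":0,"ty":0,"tz":-5.3,"twist":0,"grip":1},
    {"tx":0,"ty":0,"tz":-5.3,"twist":0,"grip":1},
    {"tx":0,"ty":0,"tz":-5.3,"twist":0,"grip":1},
    {"tx":0,"ty":0,"tz":-5.3,"twist":0,"grip":1}
  ]
}}

```text
t: 7.07
tool_pos: [0.6176, -0.1302, 0.1285]
tcp_rot: [-180.0, -0.2, -3.2]
ft_force: [2.0, 3.9, 0.9]
finger_gap: 0.172
```

```bash
python3 - <<'E'
from h import *
s=sensors.state();print(s['t'],s['tool_pos'],s['tcp_rot'],s['ft_force'],s['finger_gap'])
a=[]
for n in ('side','scene','wrist'):
    f=grab(n,n+'6.png')['frame'][...,::-1]
    a.append(f)
b=cv2.resize(a[0][185:245,215:305],None,fx=4.4,fy=4.4,interpolation=2)
c=cv2.resize(a[1][160:220,205:295],None,fx=4.4,fy=4.4,interpolation=2)
d=cv2.resize(a[2][170:310,0:150],None,fx=3,fy=3,interpolation=2)
o=np.zeros((600,800,3),np.uint8);o[:264,:396]=b;o[:264,400:796]=c;o[270:600,:450]=d[:330]
cv2.imwrite('pics/m6.png',o)
E
```

```text
7.0667 [ 0.61757257 -0.13019134  0.12854129] [-1.79999245e+02 -1.70917486e-01 -3.21206890e+00] [1.98945077 3.90347598 0.90043296] 0.1720227351744991
```

View pics/m6.png

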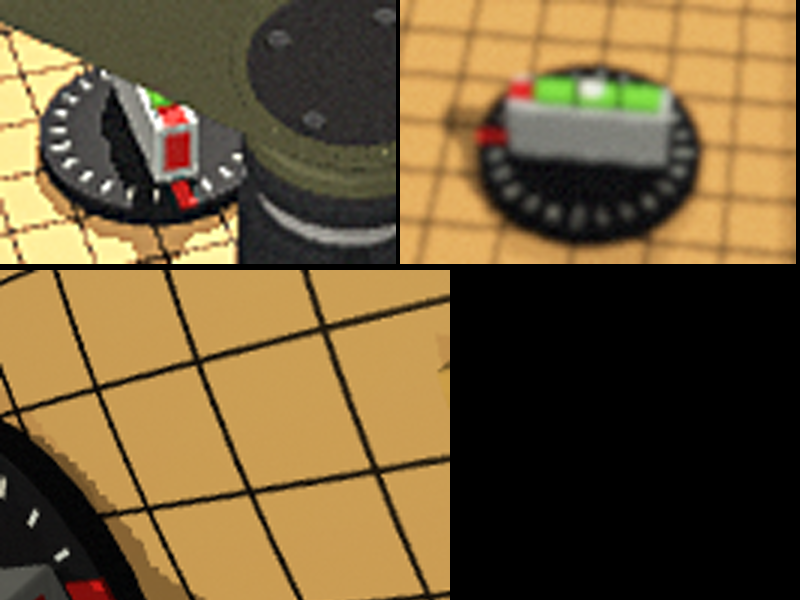

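View pics/side6.png

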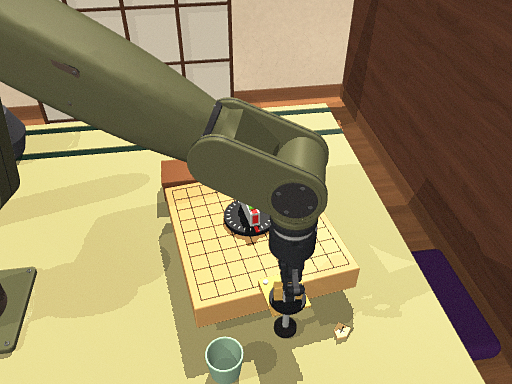

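View pics/wrist6.png

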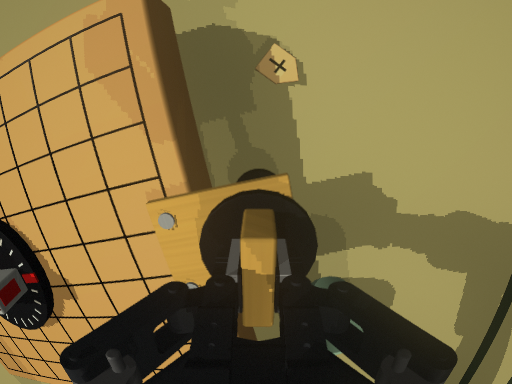

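The grip holds, with an opening of about 14.6 mm. The scene camera still sees the bubble, so I press down next.

Call:
{"name": "play_rows", "arguments": {
  "targets": [
    {"tx":0,"ty":0,"tz":-0.2,"twist":0,"grip":1},
    {"tx":0,"ty":0,"tz":-0.4,"twist":0,"grip":1},
    {"tx":0,"ty":0,"tz":-0.5,"twist":0,"grip":1},
    {"tx":0,"ty":0,"tz":-0.5,"twist":0,"grip":1},
    {"tx":0,"ty":0,"tz":-0.5,"twist":0,"grip":1}
  ]
}}

```text
t: 7.63
tool_pos: [0.6177, -0.131, 0.1246]
tcp_rot: [180.0, -0.2, -3.2]
ft_force: [0.1, 1.8, 10.9]
finger_gap: 0.177
```

Call:
{"name": "play_rows", "arguments": {
  "targets": [
    {"tx":0,"ty":0,"tz":0.02,"twist":0.1,"grip":1},
    {"tx":0,"ty":0,"tz":0.05,"twist":0.2,"grip":1},
    {"tx":0,"ty":0,"tz":0.08,"twist":0.3,"grip":1},
    {"tx":0,"ty":0,"tz":0.1,"twist":0.4,"grip":1},
    {"tx":0,"ty":0,"tz":0.12,"twist":0.5,"grip":1},
    {"tx":0,"ty":0,"tz":0.15,"twist":0.6,"grip":1},
    {"tx":0,"ty":0,"tz":0.15,"twist":0.6,"grip":1},
    {"tx":0,"ty":0,"tz":0.15,"twist":0.6,"grip":1},
    {"tx":0,"ty":0,"tz":0.15,"twist":0.6,"grip":1},
    {"tx":0,"ty":0,"tz":0.15,"twist":0.6,"grip":1},
    {"tx":0,"ty":0,"tz":0.15,"twist":0.6,"grip":1},
    {"tx":0,"ty":0,"tz":0.15,"twist":0.6,"grip":1}
  ]
}}

```text
t: 8.63
tool_pos: [0.6176, -0.1306, 0.1261]
tcp_rot: [179.9, -0.1, 31.2]
ft_force: [-1.0, 3.8, 10.5]
finger_gap: 0.171
```

```bash
cat > look.py <<'E'
from h import *
import sys
k=sys.argv[1]
s=sensors.state();print(s['t'],s['tool_pos'].round(4),s['tcp_rot'].round(2),s['ft_force'].round(1),s['ft_torque'].round(2),s['finger_gap'].round(3))
w=grab('wrist','wrist%s.png'%k)['frame'][...,::-1];c=grab('scene','scene%s.png'%k)['frame'][...,::-1]
o=np.zeros((600,800,3),np.uint8)
o[:264,:396]=cv2.resize(c[160:220,205:295],None,fx=4.4,fy=4.4,interpolation=2)
o[:384//1,400:800]=cv2.resize(w,(512,384))[:, :400]
cv2.imwrite('pics/m%s.png'%k,o)
E
python3 look.py 7
```

```text
Traceback (most recent call last):
  File "look.py", line 4, in <module>
    s=sensors.state();print(s['t'],s['tool_pos'].round(4),s['tcp_rot'].round(2),s['ft_force'].round(1),s['ft_torque'].round(2),s['finger_gap'].round(3))
                                                                                                                               ^^^^^^^^^^^^^^^^^^^^^
AttributeError: 'float' object has no attribute 'round'
```

```bash
sed -i "s/s\['finger_gap'\].round(3)/round(s['finger_gap'],3)/" look.py; python3 look.py 7
```

```text
8.6333 [ 0.6176 -0.1306  0.1261] [ 1.799e+02 -1.200e-01  3.118e+01] [-1.   3.8 10.5] [0.66 0.22 0.14] 0.171
```

View pics/m7.png

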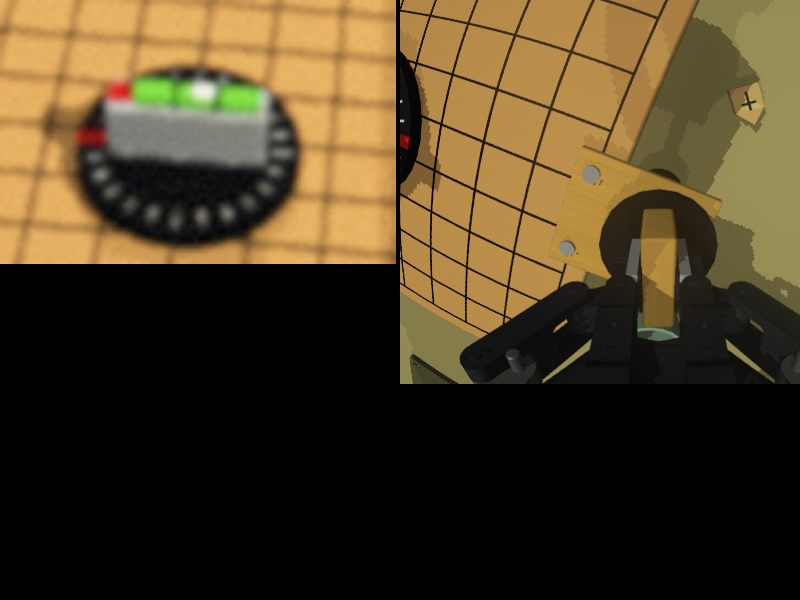

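The bubble is near the crop's x=203 and the lines are at about 175 and 219, so it's slightly away from the red end. I'll measure it at sub-pixel level, averaging a few frames.

```bash
cat > bub.py <<'E'
from h import *
import sys
k=sys.argv[1];s=sensors.state();print(s['t'],s['ft_force'].round(1))
F=np.mean([optics.get_image('scene')['frame'].astype(float) for _ in range(4)],0)
np.save('pics/F%s.npy'%k,F)
c=F[170:195,225:275]
cv2.imwrite('pics/b%s.png'%k,np.clip(cv2.resize(c[...,::-1],None,fx=16,fy=16,interpolation=2),0,255).astype(np.uint8))
# profile along the vial axis (small slope): green band rows
g=F[...,1]-np.maximum(F[...,0],F[...,2]); m=(g>50);m[:170]=0;m[195:]=0;m[:,:225]=0;m[:,275:]=0
ys,xs=np.nonzero(m);sl,b0=np.polyfit(xs,ys,1);print('axis',sl,b0,xs.min(),xs.max())
x=np.arange(225,275,.5)
pr=np.mean([cv2.remap(F.astype(np.float32),x[None].astype(np.float32),(sl*x+b0+o)[None].astype(np.float32),1)[0] for o in (-1.5,-1,-.5,0,.5,1)],0)
for a,p in zip(x,pr): 
    if 234<a<266: print(a,p.round().astype(int).tolist())
E
python3 bub.py 7
```

```text
8.7333 [-0.7  3.4 10.8]
axis 0.06962279703261795 163.96894767829804 236 263
234.5 [158, 134, 53]
235.0 [145, 168, 58]
235.5 [138, 188, 62]
236.0 [132, 207, 67]
236.5 [130, 212, 68]
237.0 [128, 218, 69]
237.5 [129, 219, 69]
238.0 [129, 220, 70]
238.5 [129, 220, 70]
239.0 [128, 220, 69]
239.5 [128, 219, 69]
240.0 [128, 219, 69]
240.5 [128, 219, 69]
241.0 [128, 219, 69]
241.5 [128, 219, 69]
242.0 [128, 219, 69]
242.5 [123, 212, 66]
243.0 [118, 204, 63]
243.5 [109, 190, 58]
244.0 [100, 176, 54]
244.5 [102, 179, 54]
245.0 [103, 182, 55]
245.5 [112, 194, 60]
246.0 [120, 206, 64]
246.5 [130, 210, 76]
247.0 [140, 215, 87]
247.5 [156, 217, 110]
248.0 [172, 218, 132]
248.5 [187, 222, 153]
249.0 [202, 225, 173]
249.5 [208, 228, 183]
250.0 [213, 230, 192]
250.5 [214, 231, 195]
251.0 [215, 232, 197]
251.5 [209, 229, 193]
252.0 [204, 226, 189]
252.5 [185, 212, 169]
253.0 [167, 198, 150]
253.5 [144, 183, 123]
254.0 [122, 168, 96]
254.5 [115, 176, 81]
255.0 [110, 184, 65]
255.5 [117, 197, 66]
256.0 [123, 211, 67]
256.5 [125, 214, 67]
257.0 [127, 217, 68]
257.5 [128, 218, 68]
258.0 [129, 219, 69]
258.5 [129, 219, 69]
259.0 [128, 219, 69]
259.5 [128, 219, 69]
260.0 [128, 219, 69]
260.5 [128, 219, 69]
261.0 [128, 218, 69]
261.5 [129, 217, 71]
262.0 [130, 216, 74]
262.5 [138, 213, 91]
263.0 [147, 211, 108]
263.5 [159, 205, 130]
264.0 [171, 200, 151]
264.5 [169, 187, 153]
265.0 [166, 174, 154]
265.5 [146, 148, 133]
```

View pics/b7.png

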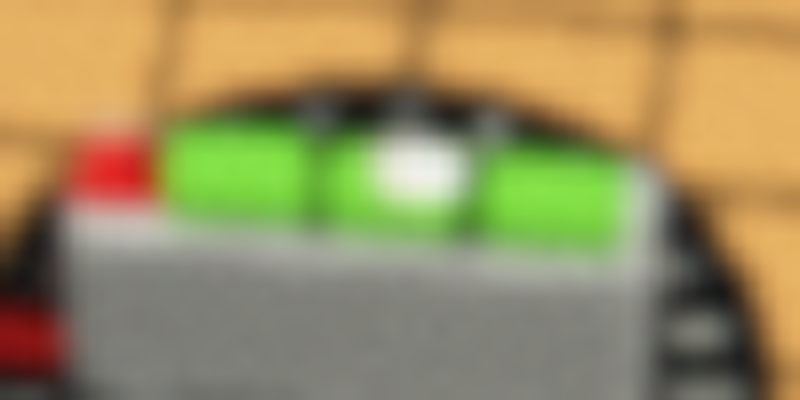

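The lines sit at about 244.4 and 254.6, and the bubble centre at about 250.9. That puts the bubble about 2.9 mm from the red end's side of the middle, so I need about 0.2 rad more.

Call:
{"name": "play_rows", "arguments": {
  "targets": [
    {"tx":0,"ty":0,"tz":0.01,"twist":0.05,"grip":1},
    {"tx":0,"ty":0,"tz":0.02,"twist":0.1,"grip":1},
    {"tx":0,"ty":0,"tz":0.03,"twist":0.15,"grip":1},
    {"tx":0,"ty":0,"tz":0.04,"twist":0.21,"grip":1},
    {"tx":0,"ty":0,"tz":0.04,"twist":0.21,"grip":1},
    {"tx":0,"ty":0,"tz":0.04,"twist":0.21,"grip":1},
    {"tx":0,"ty":0,"tz":0.04,"twist":0.21,"grip":1},
    {"tx":0,"ty":0,"tz":0.04,"twist":0.21,"grip":1},
    {"tx":0,"ty":0,"tz":0.04,"twist":0.21,"grip":1},
    {"tx":0,"ty":0,"tz":0.04,"twist":0.21,"grip":1},
    {"tx":0,"ty":0,"tz":0.04,"twist":0.21,"grip":1},
    {"tx":0,"ty":0,"tz":0.04,"twist":0.21,"grip":1}
  ]
}}

```text
t: 9.93
tool_pos: [0.6176, -0.1305, 0.1266]
tcp_rot: [179.9, -0.1, 43.2]
ft_force: [-1.9, 3.3, 10.0]
finger_gap: 0.179
```

```bash
python3 bub.py 8 | sed -n '1,2p;16,48p'; python3 look.py 8
```

```text
9.9333 [-1.9  3.3 10. ]
axis 0.06628920702783961 164.74505668032953 236 263
241.0 [129, 219, 69]
241.5 [129, 219, 69]
242.0 [128, 219, 68]
242.5 [123, 211, 66]
243.0 [118, 204, 63]
243.5 [108, 189, 57]
244.0 [98, 174, 52]
244.5 [101, 177, 54]
245.0 [104, 180, 57]
245.5 [120, 193, 73]
246.0 [137, 205, 89]
246.5 [157, 211, 113]
247.0 [176, 218, 138]
247.5 [190, 222, 157]
248.0 [204, 225, 176]
248.5 [210, 227, 185]
249.0 [215, 230, 194]
249.5 [215, 230, 195]
250.0 [215, 231, 196]
250.5 [210, 230, 189]
251.0 [204, 230, 182]
251.5 [188, 226, 162]
252.0 [172, 223, 142]
252.5 [151, 210, 116]
253.0 [129, 197, 89]
253.5 [114, 183, 72]
254.0 [99, 170, 55]
254.5 [104, 179, 57]
255.0 [109, 188, 59]
255.5 [117, 200, 63]
256.0 [125, 213, 68]
256.5 [126, 215, 68]
257.0 [128, 217, 68]
10.1333 [ 0.6176 -0.1305  0.1267] [ 1.7989e+02 -1.0000e-01  4.3220e+01] [-2.1  4.7 10.4] [0.78 0.21 0.18] 0.174
```

View pics/b8.png

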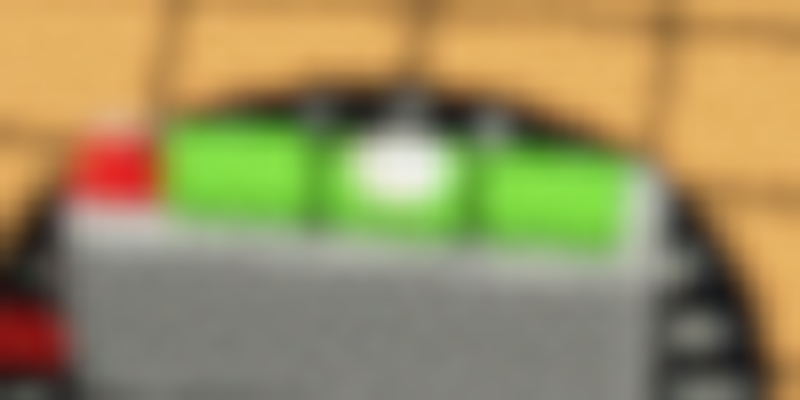

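View pics/wrist8.png

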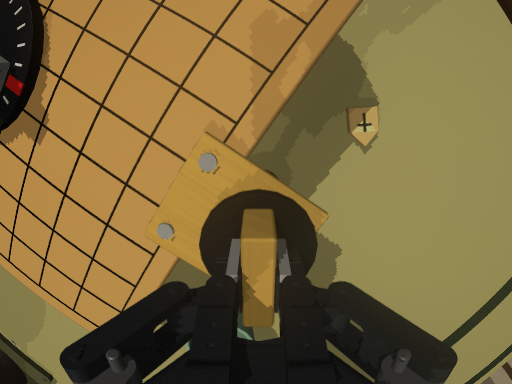

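The bubble is now within about 0.7 mm of the middle, on the side away from red. TCP height has risen exactly 2.5 mm per rad of turn, which shows the board is on its stop. I make one small trim with slightly more push.

Call:
{"name": "play_rows", "arguments": {
  "targets": [
    {"tx":0,"ty":0,"tz":-0.01,"twist":0.03,"grip":1},
    {"tx":0,"ty":0,"tz":-0.01,"twist":0.05,"grip":1},
    {"tx":0,"ty":0,"tz":-0.01,"twist":0.05,"grip":1},
    {"tx":0,"ty":0,"tz":-0.01,"twist":0.05,"grip":1},
    {"tx":0,"ty":0,"tz":-0.01,"twist":0.05,"grip":1},
    {"tx":0,"ty":0,"tz":-0.01,"twist":0.05,"grip":1},
    {"tx":0,"ty":0,"tz":-0.01,"twist":0.05,"grip":1},
    {"tx":0,"ty":0,"tz":-0.01,"twist":0.05,"grip":1},
    {"tx":0,"ty":0,"tz":-0.01,"twist":0.05,"grip":1},
    {"tx":0,"ty":0,"tz":-0.01,"twist":0.05,"grip":1},
    {"tx":0,"ty":0,"tz":-0.01,"twist":0.05,"grip":1},
    {"tx":0,"ty":0,"tz":-0.01,"twist":0.05,"grip":1}
  ]
}}

```text
t: 11.23
tool_pos: [0.6176, -0.1305, 0.1268]
tcp_rot: [179.9, -0.1, 46.1]
ft_force: [-1.3, 4.8, 11.8]
finger_gap: 0.172
```

```bash
python3 bub.py 9 | sed -n '1,2p;20,45p'; python3 look.py 9; python3 - <<'E'
from h import *
im=cv2.imread('pics/scene9.png');print(np.abs(im.astype(int)-cv2.imread('pics/scene6.png'))[200:300,340:390].mean())
E
```

```text
11.2333 [-1.3  4.8 11.8]
axis 0.06089388021822817 166.06044557238994 236 263
243.0 [119, 205, 63]
243.5 [109, 190, 58]
244.0 [100, 175, 53]
244.5 [103, 177, 56]
245.0 [107, 179, 60]
245.5 [126, 191, 79]
246.0 [145, 204, 98]
246.5 [165, 212, 123]
247.0 [184, 219, 148]
247.5 [197, 223, 165]
248.0 [209, 227, 182]
248.5 [213, 229, 189]
249.0 [216, 231, 196]
249.5 [214, 231, 195]
250.0 [212, 231, 194]
250.5 [206, 230, 186]
251.0 [199, 230, 178]
251.5 [183, 226, 156]
252.0 [167, 222, 135]
252.5 [146, 209, 109]
253.0 [126, 196, 84]
253.5 [111, 182, 68]
254.0 [97, 168, 53]
254.5 [102, 177, 55]
255.0 [108, 186, 58]
255.5 [115, 198, 62]
11.4333 [ 0.6176 -0.1305  0.1267] [ 1.7989e+02 -1.0000e-01  4.6070e+01] [-1.6  4.  12.3] [ 0.76  0.33 -0.  ] 0.17
3.0973333333333333
```

View pics/b9.png

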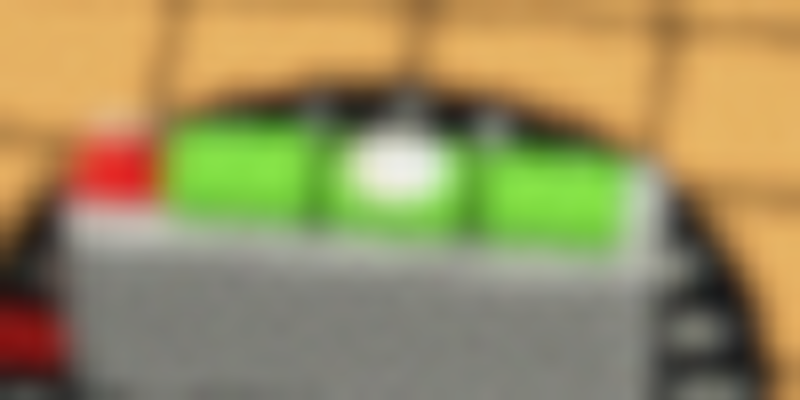

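View pics/scene9.png

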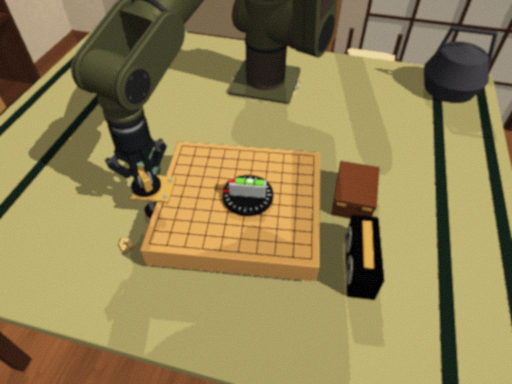

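The bubble is at 249.35 and the lines' middle is at 249.2, about 0.3 mm apart. The push is about 12 N, and the bystanders haven't moved. I'm handing it in.

```bash
python3 -c "
from bench import ticket;print(ticket.job_done())"
```

```text
the job is handed in; nothing more can be done
None
```

I turned the level's bar about 0.55 rad clockwise onto its red mark. Then I gripped the foot's knob at 80 N, pressed the board down and turned the knob about 0.86 rad anticlockwise. I handed the job in at about 11.4 s, still holding the knob and pressing; no verdict was reported.

Last checks:
- **Level's bar:** about 1° off its mark in the wrist view after I released it. It still looked aligned in the final scene image.
- **Bubble:** about 0.3 mm from the middle of the black lines. The scene view gives about 2 mm per pixel, so I'd trust that to roughly 1 mm.
- **Board:** the push read about 12 N. The TCP height rose with the knob by about 2.5 mm per rad, which shows the board was on its stop. I didn't read the press joint itself.
- **Bystanders:** clock, piece box and king stood where they were in the last pictures. The cup was mostly hidden behind the gripper at the end, but nothing came near it.

No check failed. One move call was refused early on because its rows lacked some keys, and I sent it again in full.

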